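Rotate three pneumatic parts between test stations

ROBOT

A 6-joint arm with a two-finger parallel gripper is mounted at the origin on the work surface. World frame = base frame: x ahead of the robot, y to its left, z up, the work surface at z = 0. Lengths are in m, angles in rad, forces in N, time in s.
With the tool pointing down it reaches from about 0.375 to 0.9 m from the base axis. Payload 3.1 kg.
Tool frame: the origin (TCP) lies at the very end of the fingers, on their centre line; the grasp point (between the pads) lies 19 mm behind it; y points along the fingers, x is the direction in which the jaws open and shut, and the axes are right-handed (so a half turn about y gives the same grasp; the last joint's range is limited). The gripper opens to 87 mm and grips with 3 to 60 N. Pads are 19 mm wide; open, the fingers measure 117 mm over their backs; the gripper's body (75 mm by 190 mm) begins 51 mm behind the grasp point.
Start: joints at [1.083, 0.527, 1.433, -0, 1.181, -0.178], TCP at [0.19, 0.595, 0.223] pointing down, gripper open.
Joint ranges: [-3.08, 3.08], [-0.75, 2.2], [0.22, 2.44], [-1.43, 4.57], [0, 2.65], [-2.85, 2.85]. Speed limits (rad/s): [2.79, 2.79, 3.14, 3.14, 3.14, 3.14].

INTERFACE

Orientations are given as a unit quaternion [x, y, z, w].
In Python, from rig import robot gives the robot as it stands.
- The arm moves only by the shell command python3 -m creep 'ROWS' [FORCE]. ROWS is JSON, a list of rows, each a list of 3 entries, a list of its own where there are three numbers: the shift along the tool's x, y, z in mm, then the turn about the tool's y in rad, then the opening, from 0 (shut) to 1 (fully open). A call has 1 to 8 rows; each row shifts and turns the commanded pose from where the row before left it, along the tool's axes as they then stand; what a row does not reach is not made up. A row lasts 1/10 s, in which the tool goes at most 50 mm and 8.59 degrees, less where a joint would pass 70% of its speed; a pose out of reach is approached as far as the arm can. A call with a gripper value outside its range is refused whole. The fingers move at their own pace and stop on an object; FORCE is the grip in N (left out, the last holds). Time passes only in rows, so rows that do not move let the fingers close. It gives the time, the measured TCP pose, the force and the opening at its end, in the units of the state.
- robot.get_obs(): the state, without advancing time (a new reading comes with each control period).
- robot.camera(name): name is "side" or "top"; returns a dict with "pixels" (480x640x3 uint8, red, green, blue), "fx", "fy", "cx", "cy" (pixels), "k1" (the pictures are not rectified: a ray, as slopes to the right and down, at radius r is drawn at 1 + k1 r^2 times it, then the intrinsics apply), "position" and "rotation" of the camera in the world. Camera axes: x right, y up, looking along -z (the intrinsics and any distortion apply to the point x, -y, -z); pixel columns grow to the right and rows downward; lengths in m; the calibration is good to about 2 mm. A picture is of the moment at which its call begins. There is no depth.
- robot.hand_in(): hands the job in, once; it reports no verdict.
The state is a dict: "time": time; "q": joint angles; "joint_velocities": joint speeds; "joint_torque": joint torques, N m; "position": TCP position; "tool_rot": TCP orientation; "ft_force": force on the tool from outside, world axes, zero at the start; "moment": the same for the moment, N m; "grip_width": finger opening in m.
Only numpy, scipy, OpenCV 4.12 (cv2) and the standard library are available. Lean on these libraries where they do the work, as an engineer would, in place of code of your own. Each camera call takes 0.05 s, during which the arm holds its last target.

TASK

The pressure gauge, the valve block and the air filter were left on one another's test stations. Using the empty rubber mat to park one part on the way (stand it there and let go of it), put each part in the middle of the station whose steel nest plate has the shape of its own base: the round gauge on the round plate, the oblong valve block lengthways along the oblong plate, the hexagonal filter on the hexagonal plate. Set the parts down upright rather than dropping them, let go of them all, and leave the multimeter and the screwdriver where they are.

Things in the scene. Friction and masses are not known exactly. Their poses are not given: they have to be found in the camera images.
- gauge: Loose pressure gauge lying dial up: black drum 56 mm in diameter, 36 mm high, white dial with a red needle on top; a brass stem 13 mm thick, at 18 mm height, sticks out to 44 mm from the axis towards its +x. 0.25 kg or so. Grip it across y (56 mm), clear of the stem. Starts on the oblong station. Origin: centre of the underside, on the axis; z up. Belongs on the round station.
- valve_block: Loose solenoid valve block: aluminium block 72 mm (x) by 38 mm (y) by 34 mm high, with two black coils 26 x 26 mm, 20 mm high, side by side on top, each with a 3 mm steel nut (57 mm high in all). 0.3 kg or so. Grip the block across y (38 mm). Starts on the hexagonal station. Origin: centre of the underside; x along its length, z up. Belongs on the oblong station, its x along the plate's x, either way round.
- filter: Loose air filter standing upright: hexagonal aluminium foot 46 mm across flats (53 mm across corners), 14 mm high; on it a white round body 38 mm in diameter up to 58 mm height; a black cap 24 mm in diameter to 68 mm and a brass nipple 12 mm in diameter to 76 mm. 0.22 kg or so. Grip the white body from any side, at about 40 mm height. Starts on the round station. Origin: centre of the underside, on the axis; z up. Belongs on the hexagonal station, any way round.
- round_station: Test station, fixed to the bench: a black base 120 mm (x) by 116 mm (y), 14 mm high, with a bare steel nest plate 4 mm thick in the middle of its top, so that parts rest 18 mm above the bench; two brass hose nipples stick out 18 mm at its +x edge, below the top. Nest plate: a disc 90 mm in diameter. Origin: centre of the underside, on the bench; z up.
- oblong_station: Test station, fixed to the bench: a black base 120 mm (x) by 116 mm (y), 14 mm high, with a bare steel nest plate 4 mm thick in the middle of its top, so that parts rest 18 mm above the bench; two brass hose nipples stick out 18 mm at its +x edge, below the top. Nest plate: a rectangle 104 mm (x) by 64 mm (y). Origin: centre of the underside, on the bench; z up.
- hex_station: Test station, fixed to the bench: a black base 120 mm (x) by 116 mm (y), 14 mm high, with a bare steel nest plate 4 mm thick in the middle of its top, so that parts rest 18 mm above the bench; two brass hose nipples stick out 18 mm at its +x edge, below the top. Nest plate: a regular hexagon 88 mm across flats. Origin: centre of the underside, on the bench; z up.
- spare_mat: Empty black rubber mat, 120 mm (x) by 116 mm (y), 6 mm thick, with a thin grey border line, fixed to the bench: the free parking place. Origin: centre of the underside, on the bench; z up.
- multimeter: Loose yellow hand multimeter lying face up, 78 mm (x) by 150 mm (y), about 46 mm high; not to be moved. Origin: centre of the underside.
- screwdriver: Loose screwdriver lying on the bench, red handle, 200 mm long, 26 mm high; not to be moved. Origin: middle of its length, on the bench; length along its x.

How it is judged:
By the outcome, as a careful person would: the job done as asked, in the order asked, and still so for the second after the job is handed in, with the robot touching nothing.
It also fails if it takes over 115 s, if anything falls off the work surface, if the arm or the gripper's body presses on something with over 40 N, if the wrist force passes 120 N, or if a joint passes its speed limit or range.

## Working session

There is one attempt and no reset: what is moved stays moved. The work goes in short steps, Python scripts to look and compute and a shell command to move; the robot and the scene stay as the last step left them, time stands still between calls to the robot, and variables do not carry over. Pictures are saved under pics/ and viewed, and the job is handed in when it is done.

```bash
ls; mkdir -p pics
python3 - <<'E'
from rig import robot
import cv2
for n in("top","side"):
    c=robot.camera(n); cv2.imwrite(f"pics/{n}0.png",c["pixels"][:,:,::-1])
    print(n,{k:v for k,v in c.items() if k!="pixels"})
print(robot.get_obs())
E
```

```text
pics
top {'fx': 440.08659306971936, 'fy': 440.08659306971936, 'cx': 314.7539995528874, 'cy': 245.6549774513005, 'k1': 0.02270647519643233, 'position': array([ 0.41719748, -0.00805219,  0.87008207]), 'rotation': array([ 0.07690184, -0.07142585, -0.68345468,  0.72240858])}
side {'fx': 435.07646719510745, 'fy': 435.07646719510745, 'cx': 326.7664891186419, 'cy': 232.6783887042022, 'k1': 0.013327188045920082, 'position': array([ 0.08948105, -0.54958379,  0.65127943]), 'rotation': array([ 0.40639568, -0.16308791, -0.32112425,  0.83971668])}
{'time': 0.1, 'q': array([ 1.08351899e+00,  5.28377039e-01,  1.43373188e+00,  3.76475574e-06,
        1.18139111e+00, -1.78485572e-01]), 'joint_velocities': array([ 0.00160026, -0.00132935, -0.00479095, -0.00120288,  0.00014112,
       -0.00214895]), 'joint_torque': array([-3.85542689e-04, -4.40987456e+01, -1.77148998e+01,  6.35144580e-02,
        5.34125953e-02, -3.02882540e-05]), 'position': array([0.18960327, 0.59488164, 0.22168058]), 'tool_rot': array([ 0.57123769,  0.41655309, -0.41776713, -0.5706502 ]), 'ft_force': array([ 0.07798639, -1.04529334,  0.14640988]), 'moment': array([-0.01621591, -0.05099787, -0.06075515]), 'grip_width': 0.08710877133907484}
```

View pics/top0.png

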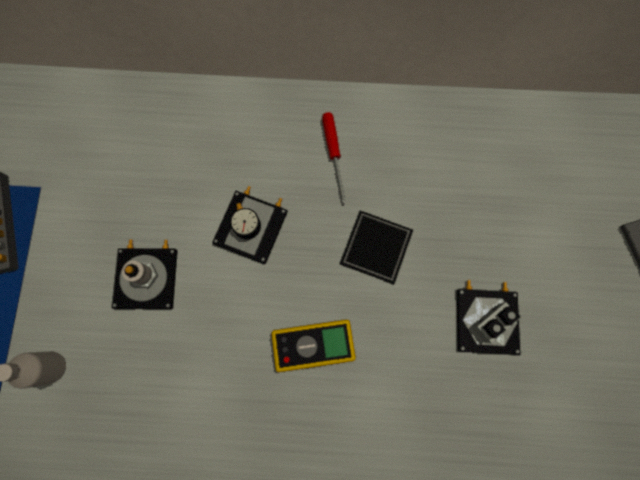

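View pics/side0.png

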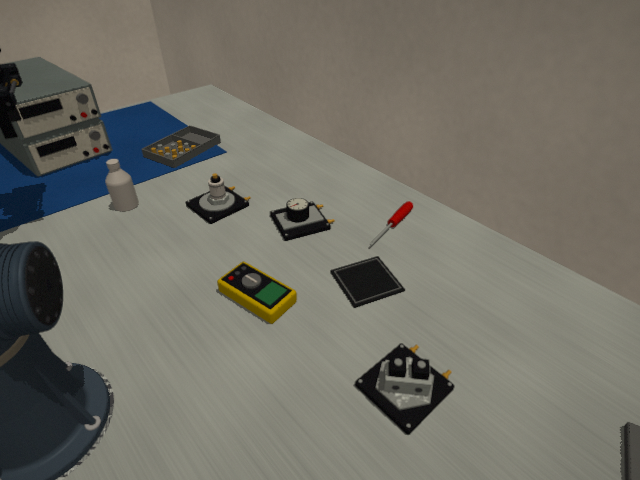

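The top view shows the filter on the round plate (~145,275), the gauge on the oblong plate (~247,225), and the valve block on the hex plate (~490,320). The empty mat is at ~(377,246), the multimeter at (314,346) and the screwdriver at (335,160). Next I'll zoom in and write helpers.

```bash
cat > h.py <<'E'
import numpy as np, cv2
from scipy.spatial.transform import Rotation as R
from rig import robot
def K(c): return np.array([[c["fx"],0,c["cx"]],[0,c["fy"],c["cy"]],[0,0,1]]), np.array([c["k1"],0,0,0,0.])
def rays(c,p):
    k,d=K(c); u=cv2.undistortPoints(np.array(p,float).reshape(-1,1,2),k,d)[:,0]
    v=np.c_[u[:,0],-u[:,1],-np.ones(len(u))]
    return R.from_quat(c["rotation"]).apply(v)
def onz(c,p,z):
    v=rays(c,p); o=c["position"]; return o+v*((z-o[2])/v[:,2])[:,None]
def proj(c,P):
    q=R.from_quat(c["rotation"]).inv().apply(np.atleast_2d(P)-c["position"]); s=np.c_[q[:,0],-q[:,1],-q[:,2]]
    k,d=K(c); return cv2.projectPoints(s,np.zeros(3),np.zeros(3),k,d)[0][:,0]
def crop(c,box,name,s):
    x0,y0,x1,y1=box; im=c["pixels"][y0:y1,x0:x1,::-1]
    cv2.imwrite(name,cv2.resize(im,None,fx=s,fy=s,interpolation=cv2.INTER_CUBIC))
E
python3 - <<'E'
from h import *
c=robot.camera("top")
b=[(105,235,185,315),(205,180,295,270),(450,275,530,360),(335,205,420,290)]
ims=[]
for x0,y0,x1,y1 in b:
    ims.append(cv2.resize(c["pixels"][y0:y0+90,x0:x0+90,::-1],(400,300*4//3),interpolation=cv2.INTER_CUBIC)[:300*4//3])
a=np.vstack([np.hstack(ims[:2]),np.hstack(ims[2:])])
a=cv2.resize(a,(600,600)); cv2.imwrite("pics/zoom.png",a)
print(b)
g=cv2.cvtColor(c["pixels"],cv2.COLOR_RGB2GRAY)
m=(g<45).astype(np.uint8)
m=cv2.morphologyEx(m,cv2.MORPH_CLOSE,np.ones((5,5)))
cs,_=cv2.findContours(m,cv2.RETR_EXTERNAL,cv2.CHAIN_APPROX_NONE)
for k in cs:
    if cv2.contourArea(k)<1500: continue
    r=cv2.minAreaRect(k); bp=cv2.boxPoints(r); w=onz(c,bp,0.014)
    print(cv2.contourArea(k),np.round(r[0],1),np.round(w[:,:2],4).tolist(),w[:,:2].mean(0).round(4),np.linalg.norm(np.diff(w,axis=0),axis=1).round(4))
E
```

```text
[(105, 235, 185, 315), (205, 180, 295, 270), (450, 275, 530, 360), (335, 205, 420, 290)]
2227.5 [312.3 345.2] [[0.4229, 0.0707], [0.4504, -0.0631], [0.3905, -0.0748], [0.3637, 0.057]] [ 0.4069 -0.0025] [0.1366 0.0611 0.1344]
3742.5 [487.5 321.5] [[0.5287, -0.2749], [0.5357, -0.396], [0.4131, -0.3906], [0.406, -0.2733]] [ 0.4709 -0.3337] [0.1213 0.1227 0.1176]
3454.5 [144.5 278.5] [[0.4558, 0.3848], [0.5738, 0.4001], [0.5776, 0.2777], [0.4593, 0.2659]] [0.5166 0.3321] [0.119  0.1225 0.1189]
3128.5 [376.2 246.9] [[0.566, -0.0468], [0.6779, -0.0822], [0.6421, -0.1909], [0.5323, -0.1532]] [ 0.6046 -0.1182] [0.1174 0.1145 0.1162]
3164.5 [249.5 226.8] [[0.5922, 0.2084], [0.71, 0.1742], [0.6702, 0.0634], [0.5546, 0.1002]] [0.6318 0.1366] [0.1227 0.1177 0.1213]
3674.0 [ 19.5 267.5] [[0.346, 0.5768], [0.7154, 0.6531], [0.7201, 0.5751], [0.3494, 0.5054]] [0.5327 0.5776] [0.3773 0.0781 0.3772]
```

View pics/zoom.png

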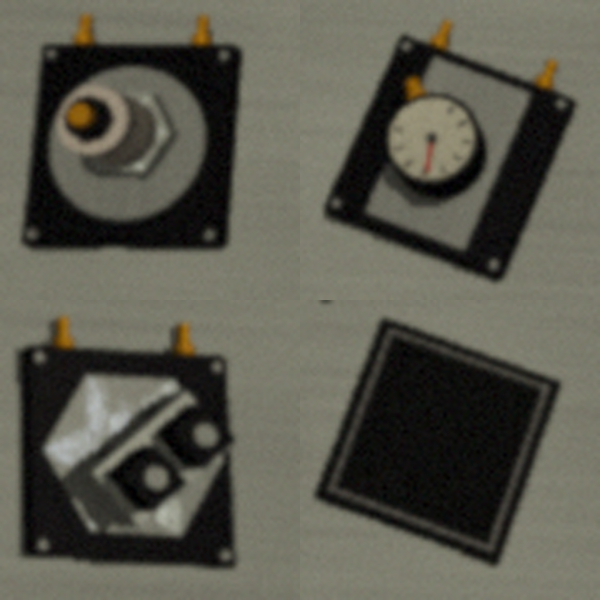

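```bash
cat > m0.py <<'E'
from h import *
c=robot.camera("top"); s=robot.camera("side")
def Z(p,x0,y0,ox,oy): return [((a-ox+.5)*90/300-.5+x0,(b-oy+.5)*90/300-.5+y0) for a,b in p]
def rep(n,p,z):
    w=onz(c,p,z)[:,:2]; print(n,w.round(4).tolist(),"mean",w.mean(0).round(4),"sides",np.linalg.norm(w-np.roll(w,1,0),axis=1).round(4)); return w
def st(n,p,z):
    w=rep(n,p,z) # order TL,TR,BL,BR : TL=+x+y
    d=(w[0]+w[1]-w[2]-w[3]); e=(w[0]+w[2]-w[1]-w[3]); print("  yaw",np.degrees(np.arctan2(d[1],d[0])).round(1),np.degrees(np.arctan2(e[1],e[0])-np.pi/2).round(1))
st("round",Z([(51,55),(224,55),(32,234),(209,234)],105,235,0,0),.014)
st("oblong",Z([(406,45),(561,103),(336,203),(493,264)],205,180,300,0),.014)
st("hex",Z([(40,357),(216,366),(43,545),(224,556)],450,275,0,300),.014)
st("mat",Z([(384,320),(560,383),(317,496),(498,563)],335,205,300,300),.006)
rep("filter nip",Z([(80,115)],105,235,0,0),.094)
rep("filter body top",Z([(90,119)],105,235,0,0),.076)
rep("gauge dial",Z([(434,140)],205,180,300,0),.054)
w=rep("stem tip",Z([(414,82)],205,180,300,0),.036)
w=rep("nuts",Z([(155,476),(205,434)],450,275,0,300),.075)
d=w[1]-w[0]; print("valve yaw",np.degrees(np.arctan2(d[1],d[0])))
E
python3 m0.py
python3 - <<'E'
from h import *
s=robot.camera("side")
ims=[cv2.resize(s["pixels"][y:y+100,x:x+100,::-1],(300,300),interpolation=cv2.INTER_CUBIC) for x,y in[(170,150),(255,165),(355,335),(325,235)]]
cv2.imwrite("pics/zs.png",np.vstack([np.hstack(ims[:2]),np.hstack(ims[2:])]))
E
```

```text
round [[0.5672, 0.3876], [0.5728, 0.2857], [0.4619, 0.3828], [0.4673, 0.2812]] mean [0.5173 0.3343] sides [0.146  0.1021 0.1475 0.1017]
  yaw 2.5 3.1
oblong [[0.7001, 0.1693], [0.6685, 0.072], [0.599, 0.2019], [0.5672, 0.1053]] mean [0.6337 0.1371] sides [0.1475 0.1023 0.1473 0.1017]
  yaw -18.0 -18.1
hex [[0.524, -0.2857], [0.5246, -0.3869], [0.4175, -0.2857], [0.4175, -0.3868]] mean [ 0.4709 -0.3363] sides [0.1469 0.1011 0.1473 0.1011]
  yaw -0.0 0.2
mat [[0.6793, -0.084], [0.6454, -0.1918], [0.5678, -0.0478], [0.5337, -0.1563]] mean [ 0.6065 -0.12  ] sides [0.1625 0.113  0.1635 0.1137]
  yaw -17.8 -17.5
filter nip [[0.5216, 0.3305]] mean [0.5216 0.3305] sides [0.]
filter body top [[0.5222, 0.3326]] mean [0.5222 0.3326] sides [0.]
gauge dial [[0.6306, 0.1397]] mean [0.6306 0.1397] sides [0.]
stem tip [[0.6701, 0.1579]] mean [0.6701 0.1579] sides [0.]
nuts [[0.4566, -0.3255], [0.4803, -0.3526]] mean [ 0.4684 -0.339 ] sides [0.036 0.036]
valve yaw -48.93011628214933
```

View pics/zs.png

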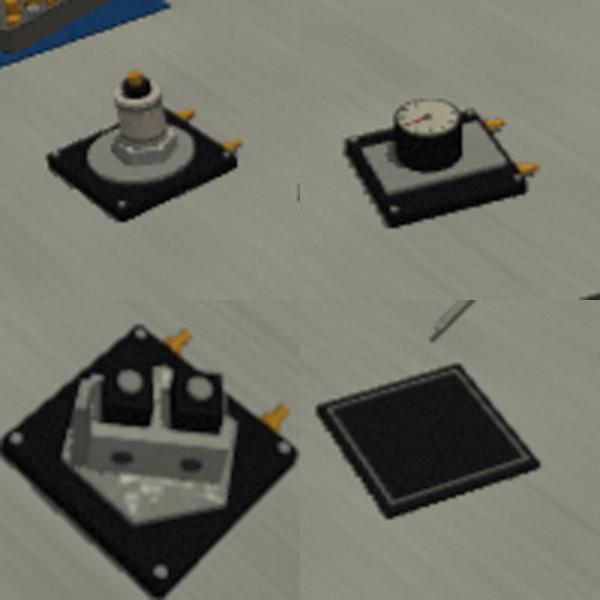

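```bash
cat > go.py <<'E'
# usage: go.py x y z jawyaw_deg : how far to go, in tool axes after the turn
from h import *
import sys
def plan(x,y,z,yaw):
    o=robot.get_obs(); M=R.from_quat(o["tool_rot"]).as_matrix()
    a=np.degrees(np.arctan2(M[1,0],M[0,0]))
    t=((yaw-a+90)%180)-90
    th=-np.radians(t)
    M2=M@R.from_rotvec([0,th,0]).as_matrix()
    d=M2.T@(np.array([x,y,z])-o["position"])*1000
    d0=M.T@(np.array([x,y,z])-o["position"])*1000
    print("pos",o["position"].round(4),"jaw",round(a,1),"tooly",M[:,1].round(3),"q",o["q"].round(2),"w",round(o["grip_width"],4),"t",round(o["time"],2),"F",o["ft_force"].round(1))
    print("turn",round(th,3),"rad; then shift xyz mm",d.round(1)," (before turn axes:",d0.round(1),")")
if __name__=="__main__": plan(*map(float,sys.argv[1:]))
E
python3 - <<'E'
from h import *
s=robot.camera("side")
def Z(p,x0,y0,ox,oy): return [((a-ox+.5)/3-.5+x0,(b-oy+.5)/3-.5+y0) for a,b in p]
def rep(n,p,z):
    w=onz(s,p,z)[:,:2]; print(n,w.round(4).tolist(),w.mean(0).round(4))
rep("hex",Z([(139,334),(16,438),(284,447),(160,572)],355,335,0,300),.014)
rep("nuts",Z([(130,380),(200,388)],355,335,0,300),.075)
rep("obl",Z([(352,142),(470,112),(393,209),(518,184)],255,165,300,0),.014)
rep("dial",Z([(428,117)],255,165,300,0),.054)
rep("nip",Z([(135,74)],170,150,0,0),.094)
rep("mat",Z([(460,364),(318,410),(540,464),(390,517)],325,235,300,300),.006)
E
python3 go.py .631 .14 .15 114.7
```

```text
hex [[0.5215, -0.2829], [0.4167, -0.2831], [0.5229, -0.385], [0.4163, -0.3852]] [ 0.4694 -0.3341]
nuts [[0.4542, -0.3243], [0.4776, -0.3516]] [ 0.4659 -0.3379]
obl [[0.5954, 0.2014], [0.6994, 0.1704], [0.5653, 0.107], [0.6611, 0.0662]] [0.6303 0.1362]
dial [[0.6308, 0.1421]] [0.6308 0.1421]
nip [[0.5216, 0.331]] [0.5216 0.331 ]
mat [[0.6789, -0.0843], [0.5647, -0.0507], [0.6428, -0.1919], [0.5307, -0.1577]] [ 0.6043 -0.1212]
pos [0.1898 0.5953 0.2223] jaw 72.3 tooly [-0. -0. -1.] q [ 1.08  0.53  1.43  0.    1.18 -0.18] w 0.0868 t 0.35 F [0.2 0.1 0.2]
turn -0.74 rad; then shift xyz mm [-598.    72.4 -210.6]  (before turn axes: [-299.7   72.4 -558.7] )
```

Run:
```python
from h import *
c=robot.camera("top"); s=robot.camera("side")
b=onz(s,[(124,205)],0)[0]; print(b, onz(c,[(50,368)],0)[0])
for h in(.08,.1,.12,.14,.16,.18): print(h,proj(s,[b+[0,0,h]]),proj(c,[b+[0,0,h]]))
```

```text
[0.33583875 0.49622452 0.        ] [0.33843282 0.49119417 0.        ]
0.08 [[115.13800467 178.46942026]] [[ 18.96263031 372.47537262]]
0.1 [[112.79047707 171.45201336]] [[ 10.984412   373.38252005]]
0.12 [[110.38621551 164.26954366]] [[  2.5606848  374.34166844]]
0.14 [[107.92308297 156.91594188]] [[ -6.34731517 375.35745003]]
0.16 [[105.39883135 149.38482939]] [[-15.78302502 376.435067  ]]
0.18 [[102.81109405 141.66949791]] [[-25.79528702 377.5803823 ]]
```

```bash
python3 -m creep '[[[0,0,0],-0.14,1],[[0,0,0],-0.14,1],[[0,0,0],-0.14,1],[[0,0,0],-0.14,1],[[0,0,0],-0.14,1],[[0,0,0],-0.04,1]]'; python3 -m creep '[[[-40,0,-14],0,1],[[-40,0,-14],0,1],[[-40,0,-14],0,1],[[-40,0,-14],0,1],[[-40,0,-14],0,1],[[-40,0,-14],0,1],[[-40,0,-14],0,1],[[-40,0,-14],0,1]]'; python3 -m creep '[[[-40,0,-14],0,1],[[-40,0,-14],0,1],[[-40,0,-14],0,1],[[-40,0,-14],0,1],[[-40,0,-14],0,1],[[-40,0,-14],0,1],[[0,0,0],0,1],[[0,0,0],0,1]]'; python3 go.py .6307 .141 .1 114.7
```

```text
time: 1.05
position: [0.1899, 0.5954, 0.2226]
tool_rot: [0.38, 0.596, -0.596, -0.38]
ft_force: [-0.6, 0.2, -0.9]
grip_width: 0.087
time: 1.85
position: [0.4265, 0.3502, 0.2228]
tool_rot: [0.382, 0.596, -0.595, -0.381]
ft_force: [0.6, -0.0, -0.4]
grip_width: 0.0867
time: 2.65
position: [0.6023, 0.1677, 0.2222]
tool_rot: [-0.382, -0.595, 0.595, 0.382]
ft_force: [0.2, -1.0, -1.0]
grip_width: 0.087
pos [0.6023 0.1677 0.2222] jaw 114.6 tooly [-0.001  0.    -1.   ] q [ 0.09  0.53  1.43  0.    1.18 -1.91] w 0.087 t 2.65 F [ 0.2 -1.  -1. ]
turn -0.002 rad; then shift xyz mm [-36.3 122.2 -14.7]  (before turn axes: [-36.2 122.2 -14.8] )
```

```bash
python3 -m creep '[[[-36,30,-14.5],0,1],[[0,30,0],0,1],[[0,30,0],0,1],[[0,30,0],0,1],[[0,0,0],0,1],[[0,0,0],0,1]]'; python3 go.py .6307 .141 .024 114.7
python3 - <<'E'
from h import *
c=robot.camera("top"); s=robot.camera("side")
a=cv2.resize(c["pixels"][150:300,180:330,::-1],(400,400)); b=cv2.resize(s["pixels"][120:270,225:375,::-1],(400,400))
cv2.imwrite("pics/g1.png",np.hstack([a,b]))
E
```

```text
time: 3.25
position: [0.6293, 0.1432, 0.1027]
tool_rot: [-0.381, -0.595, 0.596, 0.381]
ft_force: [-0.0, -0.1, 0.7]
grip_width: 0.087
pos [0.6293 0.1432 0.1027] jaw 114.8 tooly [-0.001  0.    -1.   ] q [ 0.05  0.7   1.47  0.    0.97 -1.95] w 0.087 t 3.25 F [-0.  -0.1  0.7]
turn 0.002 rad; then shift xyz mm [-2.6 78.7 -0.4]  (before turn axes: [-2.6 78.7 -0.4] )
```

View pics/g1.png

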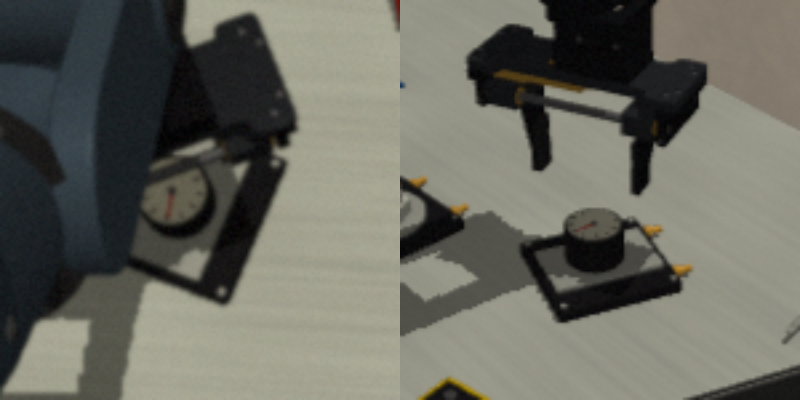

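The side view shows the open fingers straddling the gauge drum, at about (540,150) and (640,180) in the right panel. I'll descend and grip.

```bash
python3 -m creep '[[[-2.5,25,0],0,1],[[0,25,0],0,1],[[0,20,0],0,1],[[0,8,0],0,1],[[0,0,0],0,1],[[0,0,0],0,1]]' 25; python3 -m creep '[[[0,0,0],0,0],[[0,0,0],0,0],[[0,0,0],0,0],[[0,0,0],0,0],[[0,0,0],0,0],[[0,0,0],0,0],[[0,0,0],0,0],[[0,0,0],0,0]]' 25
```

```text
time: 3.95
position: [0.6325, 0.1399, 0.0262]
tool_rot: [0.382, 0.596, -0.595, -0.381]
ft_force: [-0.2, 0.3, 0.1]
grip_width: 0.087
time: 4.75
position: [0.6311, 0.14, 0.0248]
tool_rot: [0.381, 0.595, -0.595, -0.382]
ft_force: [-0.6, 1.1, 3.4]
grip_width: 0.0557
```

```bash
python3 -m creep '[[[0,-20,0],0,0],[[0,-20,0],0.13,0],[[0,-20,0],0.13,0],[[0,-20,0],0.13,0],[[0,-20,0],0.13,0],[[0,-10,0],0.13,0],[[0,0,0],0.13,0],[[0,0,0],0.13,0]]'; python3 -m creep '[[[0,0,0],0.13,0],[[0,0,0],0,0]]'; python3 go.py .6055 -.1205 .0135 55.2
```

```text
time: 5.55
position: [0.6312, 0.1392, 0.1343]
tool_rot: [0.606, 0.365, -0.366, -0.605]
ft_force: [-0.2, -0.9, -1.7]
grip_width: 0.0551
time: 5.75
position: [0.6308, 0.1393, 0.1337]
tool_rot: [0.627, 0.327, -0.328, -0.627]
ft_force: [0.8, -0.6, -2.1]
grip_width: 0.0556
pos [0.6308 0.1393 0.1337] jaw 55.1 tooly [-0.001 -0.001 -1.   ] q [ 0.04  0.66  1.45 -0.    1.03 -0.92] w 0.0556 t 5.75 F [ 0.8 -0.6 -2.1]
turn -0.001 rad; then shift xyz mm [-227.6  120.4 -127.6]  (before turn axes: [-227.4  120.4 -127.8] )
```

```bash
python3 -m creep '[[[-32.5,0,-18.2],0,0],[[-32.5,0,-18.2],0,0],[[-32.5,0,-18.2],0,0],[[-32.5,0,-18.2],0,0],[[-32.5,0,-18.2],0,0],[[-32.5,0,-18.2],0,0],[[-32.5,0,-18.2],0,0],[[0,0,0],0,0]]';  python3 -m creep '[[[0,30,0],0,0],[[0,30,0],0,0],[[0,30,0],0,0],[[0,15,0],0,0],[[0,0,0],0,0],[[0,0,0],0,0]]'; python3 go.py .6055 -.1205 .013 55.2
```

```text
time: 6.55
position: [0.6057, -0.1253, 0.1342]
tool_rot: [0.628, 0.326, -0.327, -0.626]
ft_force: [-0.5, 0.8, -2.1]
grip_width: 0.0552
time: 7.15
position: [0.6063, -0.1197, 0.0299]
tool_rot: [0.627, 0.328, -0.327, -0.626]
ft_force: [0.7, -0.2, -2.6]
grip_width: 0.0557
pos [ 0.6063 -0.1197  0.0299] jaw 55.2 tooly [ 0.001 -0.    -1.   ] q [-0.38  0.78  1.58 -0.    0.78 -1.34] w 0.0557 t 7.15 F [ 0.7 -0.2 -2.6]
turn -0.0 rad; then shift xyz mm [-1.1 16.9  0.2]  (before turn axes: [-1.1 16.9  0.2] )
```

```bash
python3 -m creep '[[[0,8,0],0,0],[[0,5,0],0,0],[[0,2,0],0,0],[[0,1,0],0,0],[[0,0.5,0],0,0],[[0,0,0],0,0],[[0,0,0],0,0]]'
```

```text
time: 7.85
position: [0.6058, -0.1199, 0.0132]
tool_rot: [0.627, 0.327, -0.327, -0.627]
ft_force: [-0.5, -0.0, -2.2]
grip_width: 0.0554
```

```bash
python3 -m creep '[[[0,0.7,0],0,0],[[0,0.5,0],0,0],[[0,0,0],0,0],[[0,0,0],0,0]]'
```

```text
time: 8.25
position: [0.6059, -0.1199, 0.0127]
tool_rot: [0.627, 0.327, -0.327, -0.627]
ft_force: [-1.6, 0.4, 5.0]
grip_width: 0.0555
```

```bash
python3 -m creep '[[[0,0,0],0,1],[[0,0,0],0,1],[[0,0,0],0,1],[[0,0,0],0,1],[[0,0,0],0,1],[[0,0,0],0,1]]'; python3 -m creep '[[[0,-15,0],0,1],[[0,-30,0],0,1],[[0,-35,0],0,1],[[0,-35,0],0,1],[[0,-35,0],0,1],[[0,0,0],0,1],[[0,0,0],0,1]]'; python3 go.py .467 -.3385 .1 41
```

```text
time: 8.85
position: [0.6057, -0.1198, 0.0117]
tool_rot: [-0.627, -0.327, 0.327, 0.627]
ft_force: [0.5, 0.6, -0.5]
grip_width: 0.086
time: 9.55
position: [0.6062, -0.1199, 0.1637]
tool_rot: [0.628, 0.328, -0.326, -0.626]
ft_force: [-0.0, 0.2, -0.1]
grip_width: 0.087
pos [ 0.6062 -0.1199  0.1637] jaw 55.1 tooly [ 0.003 -0.001 -1.   ] q [-0.38  0.59  1.51 -0.    1.04 -1.34] w 0.087 t 9.55 F [-0.   0.2 -0.1]
turn 0.246 rad; then shift xyz mm [-248.5   63.6  -73.5]  (before turn axes: [-258.9   63.6  -10.6] )
```

```bash
python3 -m creep '[[[0,0,0],0.123,1],[[0,0,0],0.123,1]]'; python3 -m creep '[[[-41.5,0,-12.3],0,1],[[-41.5,0,-12.3],0,1],[[-41.5,0,-12.3],0,1],[[-41.5,0,-12.3],0,1],[[-41.5,0,-12.3],0,1],[[-41.5,0,-12.3],0,1],[[0,0,0],0,1],[[0,0,0],0,1]]';  python3 -m creep '[[[0,25,0],0,1],[[0,25,0],0,1],[[0,0,0],0,1],[[0,0,0],0,1]]'; python3 go.py .467 -.3385 .023 41;python3 - <<'E'
from h import *
c=robot.camera("top"); s=robot.camera("side")
a=cv2.resize(c["pixels"][240:390,420:570,::-1],(400,400)); b=cv2.resize(s["pixels"][305:455,330:480,::-1],(400,400))
cv2.imwrite("pics/v1.png",np.hstack([a,b]))
cv2.imwrite("pics/v1t.png",c["pixels"][:,:,::-1])
E
```

```text
time: 9.75
position: [0.6043, -0.1193, 0.1605]
tool_rot: [-0.662, -0.245, 0.247, 0.664]
ft_force: [0.3, -0.6, -0.5]
grip_width: 0.0868
time: 10.55
position: [0.4649, -0.3389, 0.1605]
tool_rot: [-0.661, -0.247, 0.247, 0.664]
ft_force: [-0.3, 0.9, 1.0]
grip_width: 0.0871
time: 10.95
position: [0.4665, -0.3373, 0.1113]
tool_rot: [-0.661, -0.248, 0.249, 0.663]
ft_force: [0.5, -0.3, 0.6]
grip_width: 0.0871
pos [ 0.4665 -0.3373  0.1113] jaw 41.1 tooly [-0.001  0.002 -1.   ] q [-0.82  0.61  1.65  0.    0.88 -1.54] w 0.0871 t 10.95 F [ 0.5 -0.3  0.6]
turn 0.002 rad; then shift xyz mm [-0.4 88.3 -1.5]  (before turn axes: [-0.4 88.3 -1.5] )
```

View pics/v1.png

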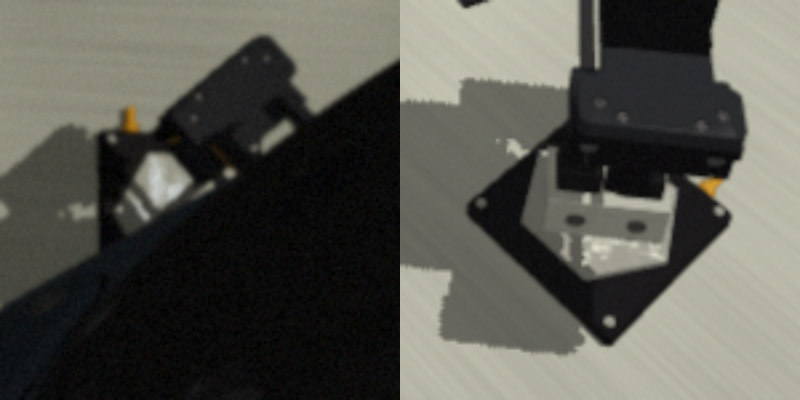

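View pics/v1t.png

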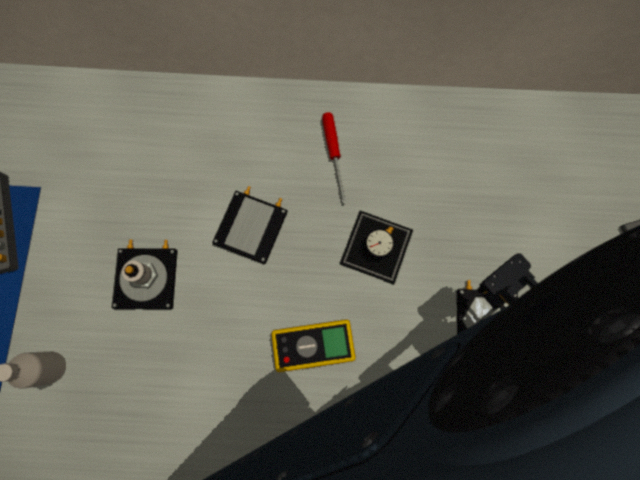

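Top view: the gauge stands upright in the middle of the mat at (379,242). The jaw axis is square to the valve block's length, so I'll descend and grip.

```bash
python3 -m creep '[[[0,25,-1.5],0,1],[[0,25,0],0,1],[[0,25,0],0,1],[[0,13,0],0,1],[[0,0,0],0,1],[[0,0,0],0,1]]' 30; python3 -m creep '[[[0,0,0],0,0],[[0,0,0],0,0],[[0,0,0],0,0],[[0,0,0],0,0],[[0,0,0],0,0],[[0,0,0],0,0],[[0,0,0],0,0],[[0,0,0],0,0]]' 30; python3 go.py .632 .1367 .15 72
```

```text
time: 11.65
position: [0.4679, -0.3405, 0.0247]
tool_rot: [0.663, 0.248, -0.248, -0.662]
ft_force: [0.6, 0.3, 0.2]
grip_width: 0.0871
time: 12.45
position: [0.4674, -0.34, 0.0238]
tool_rot: [0.662, 0.248, -0.248, -0.662]
ft_force: [0.2, 0.8, -0.6]
grip_width: 0.0375
pos [ 0.4674 -0.34    0.0238] jaw 41.0 tooly [ 0.  0. -1.] q [-0.82  0.75  1.69  0.    0.7  -1.54] w 0.0375 t 12.45 F [ 0.2  0.8 -0.6]
turn -0.541 rad; then shift xyz mm [ 504.3 -126.1   -9.3]  (before turn axes: [ 437.1 -126.1  251.7] )
```

```bash
python3 -m creep '[[[0,-15,0],0,0],[[0,-25,0],0,0],[[0,-25,0],-0.135,0],[[0,-25,0],-0.135,0],[[0,-25,0],-0.135,0],[[0,-15,0],-0.136,0],[[0,0,0],0,0],[[0,0,0],0,0]]'; python3 go.py .632 .1367 .15 72
```

```text
time: 13.25
position: [0.4668, -0.3395, 0.1539]
tool_rot: [-0.572, -0.415, 0.415, 0.573]
ft_force: [0.6, -0.3, -3.3]
grip_width: 0.038
pos [ 0.4668 -0.3395  0.1539] jaw 71.9 tooly [-0.  0. -1.] q [-0.82  0.55  1.62 -0.    0.97 -2.08] w 0.038 t 13.25 F [ 0.6 -0.3 -3.3]
turn -0.002 rad; then shift xyz mm [504.   4. -10.]  (before turn axes: [504.    4.   -8.7] )
```

```bash
python3 -m creep '[[[42,0,-0.8],0,0],[[42,0,-0.8],0,0],[[42,0,-0.8],0,0],[[42,0,-0.8],0,0],[[42,0,-0.8],0,0],[[42,0,-0.8],0,0],[[42,0,-0.8],0,0],[[42,0,-0.8],0,0]]';python3 -m creep '[[[42,0,-0.8],0,0],[[42,0,-0.8],0,0],[[42,0,-0.8],0,0],[[42,0,-0.8],0,0],[[0,0,0],0,0],[[0,0,0],0,0],[[0,0,0],0,0]]'; python3 go.py .632 .1367 .15 72
```

```text
time: 14.05
position: [0.5761, -0.0205, 0.1521]
tool_rot: [-0.572, -0.414, 0.416, 0.574]
ft_force: [0.7, -0.4, -3.4]
grip_width: 0.0377
time: 14.75
position: [0.6306, 0.1356, 0.1524]
tool_rot: [-0.572, -0.414, 0.417, 0.573]
ft_force: [-0.2, 1.3, -3.8]
grip_width: 0.0377
pos [0.6306 0.1356 0.1524] jaw 71.9 tooly [-0.004 -0.001 -1.   ] q [ 0.04  0.64  1.44 -0.    1.07 -1.22] w 0.0377 t 14.75 F [-0.2  1.3 -3.8]
turn -0.001 rad; then shift xyz mm [ 1.5  2.4 -1. ]  (before turn axes: [ 1.5  2.4 -1. ] )
```

Run:
```python
from h import *
c=robot.camera("top")
im=cv2.imread("pics/v1t.png"); x0,y0=205,180
sub=cv2.resize(im[y0:270,x0:295],None,fx=6,fy=6,interpolation=cv2.INTER_CUBIC)
g=cv2.cvtColor(sub,cv2.COLOR_BGR2GRAY); m=(g>60).astype(np.uint8)
n,l,s,ce=cv2.connectedComponentsWithStats(m)
k=l[270,270]; print(s[k])
cs,_=cv2.findContours((l==k).astype(np.uint8),cv2.RETR_EXTERNAL,cv2.CHAIN_APPROX_NONE)
r=cv2.minAreaRect(max(cs,key=cv2.contourArea)); p=(cv2.boxPoints(r)+.5)/6-.5+[x0,y0]
w=onz(c,p,.018)[:,:2]; print(w.round(4).tolist(),w.mean(0).round(4)); 
for i in range(4):
    d=w[(i+1)%4]-w[i]; print(np.linalg.norm(d).round(4),np.degrees(np.arctan2(d[1],d[0])).round(1))
```

```text
[  117   101   299   351 60922]
[[0.5935, 0.1849], [0.6971, 0.1525], [0.673, 0.0887], [0.5706, 0.1225]] [0.6336 0.1371]
0.1085 -17.4
0.0682 -110.7
0.1078 161.8
0.0665 69.8
```

```bash
python3 -m creep '[[[1.5,30,-1],0,0],[[0,30,0],0,0],[[0,30,0],0,0],[[0,20,0],0,0],[[0,8,0],0,0],[[0,4,0],0,0],[[0,0,0],0,0],[[0,0,0],0,0]]'; python3 go.py .632 .1367 .0238 72
```

```text
time: 15.6
position: [0.6344, 0.1372, 0.0331]
tool_rot: [0.573, 0.416, -0.415, -0.572]
ft_force: [-0.4, 0.3, -4.6]
grip_width: 0.0378
pos [0.6344 0.1372 0.0331] jaw 72.0 tooly [ 0.002  0.    -1.   ] q [ 0.04  0.8   1.5  -0.    0.84 -1.22] w 0.0378 t 15.6 F [-0.4  0.3 -4.6]
turn -0.0 rad; then shift xyz mm [-1.3  9.3  2.2]  (before turn axes: [-1.3  9.3  2.2] )
```

```bash
python3 -m creep '[[[0,4,1],0,0],[[0,2.5,0],0,0],[[0,1.2,0],0,0],[[0,0.7,0],0,0],[[0,0.5,0],0,0],[[0,0,0],0,0],[[0,0,0],0,0]]'; python3 go.py .632 .1367 .0238 72
```

```text
time: 16.3
position: [0.6323, 0.1379, 0.0238]
tool_rot: [-0.572, -0.416, 0.416, 0.572]
ft_force: [-2.7, 0.8, 5.3]
grip_width: 0.0378
pos [0.6323 0.1379 0.0238] jaw 72.0 tooly [-0.  0. -1.] q [ 0.04  0.81  1.5   0.    0.83 -1.21] w 0.0378 t 16.3 F [-2.7  0.8  5.3]
turn 0.0 rad; then shift xyz mm [-1.3  0.  -0.1]  (before turn axes: [-1.3  0.  -0.1] )
```

Contact: force went from -4.6 to +5.3 N. Release, rise, and look.

```bash
python3 -m creep '[[[0,0,0],0,1],[[0,0,0],0,1],[[0,0,0],0,1],[[0,0,0],0,1],[[0,0,0],0,1],[[0,0,0],0,1]]'; python3 -m creep '[[[0,-15,0],0,1],[[0,-30,0],0,1],[[0,-35,0],0,1],[[0,-35,0],0,1],[[0,-35,0],0,1],[[0,-20,0],0,1],[[0,0,0],0,1],[[0,0,0],0,1]]'; python3 go.py .5218 .331 .15 72
python3 - <<'E'
from h import *
s=robot.camera("side");c=robot.camera("top")
cv2.imwrite("pics/p1.png",np.hstack([cv2.resize(x["pixels"][...,::-1],(400,300)) for x in (c,s)]))
crop(s,(245,150,355,250),"pics/p1s.png",5)
E
```

```text
time: 16.9
position: [0.6325, 0.1378, 0.0228]
tool_rot: [0.572, 0.416, -0.416, -0.572]
ft_force: [-0.4, 0.4, -0.1]
grip_width: 0.0779
time: 17.7
position: [0.6323, 0.1378, 0.1937]
tool_rot: [0.572, 0.416, -0.415, -0.572]
ft_force: [0.4, 0.8, 0.1]
grip_width: 0.087
pos [0.6323 0.1378 0.1937] jaw 72.0 tooly [ 0.001  0.    -1.   ] q [ 0.04  0.59  1.4   0.    1.15 -1.21] w 0.087 t 17.7 F [0.4 0.8 0.1]
turn 0.0 rad; then shift xyz mm [149.5  43.6 164.8]  (before turn axes: [149.6  43.6 164.7] )
```

View pics/p1.png

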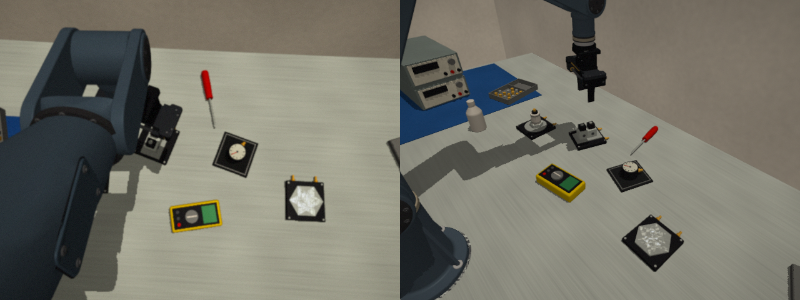

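View pics/p1s.png

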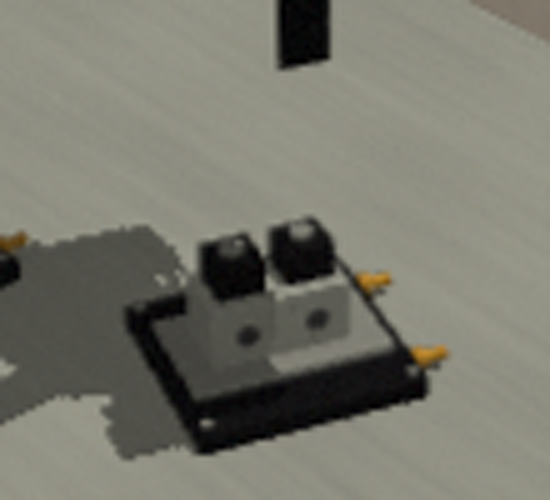

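The side view shows the valve block upright, lengthways and central on the oblong plate. The gauge is on the mat and the hex plate is empty. Next is the filter.

```bash
python3 -m creep '[[[25,0,27.4],0,1],[[25,0,27.4],0,1],[[25,0,27.4],0,1],[[25,0,27.4],0,1],[[25,0,27.4],0,1],[[25,0,27.4],0,1],[[0,0,0],0,1],[[0,0,0],0,1]]'; python3 -m creep '[[[0,30,0],0,1],[[0,30,0],0,1],[[0,0,0],0,1],[[0,0,0],0,1]]'; python3 go.py .5218 .331 .039 72
python3 - <<'E'
from h import *
s=robot.camera("side");c=robot.camera("top")
crop(s,(150,100,310,250),"pics/f1.png",3)
cv2.imwrite("pics/hexempty.png",c["pixels"][...,::-1])
im=c["pixels"]; x0,y0=450,275
sub=cv2.resize(im[y0:360,x0:530],None,fx=6,fy=6,interpolation=cv2.INTER_CUBIC)
g=cv2.cvtColor(sub,cv2.COLOR_RGB2GRAY); m=(g>60).astype(np.uint8)
n,l,st,ce=cv2.connectedComponentsWithStats(m)
k=l[280,230]; q=(ce[k]+.5)/6-.5+[x0,y0]; print(st[k],q,onz(c,[q],.018))
im=s["pixels"]; x0,y0=350,330
sub=cv2.resize(im[y0:450,x0:470],None,fx=6,fy=6,interpolation=cv2.INTER_CUBIC)
g=cv2.cvtColor(sub,cv2.COLOR_RGB2GRAY); m=(g>60).astype(np.uint8)
n,l,st,ce=cv2.connectedComponentsWithStats(m)
k=l[60*6,55*6]; q=(ce[k]+.5)/6-.5+[x0,y0]; print(st[k],q,onz(s,[q],.018))
E
```

```text
time: 18.6
position: [0.5211, 0.3315, 0.1914]
tool_rot: [-0.571, -0.415, 0.417, 0.572]
ft_force: [-0.3, -0.4, -0.6]
grip_width: 0.0867
time: 19.0
position: [0.5227, 0.33, 0.1322]
tool_rot: [-0.572, -0.415, 0.416, 0.572]
ft_force: [0.8, -0.7, 0.6]
grip_width: 0.0869
pos [0.5227 0.33   0.1322] jaw 71.9 tooly [-0.002 -0.001 -1.   ] q [ 0.38  0.63  1.53 -0.    0.99 -0.87] w 0.0869 t 19.0 F [ 0.8 -0.7  0.6]
turn -0.001 rad; then shift xyz mm [ 0.8 93.2  1.1]  (before turn axes: [ 0.8 93.2  1.1] )
[   76   131   328   297 71297] [489.44253732 321.10834607] [[ 0.4705938  -0.33599392  0.018     ]]
[  153   160   352   318 82349] [404.89725336 382.6104638 ] [[ 0.46714091 -0.33634832  0.018     ]]
```

View pics/f1.png

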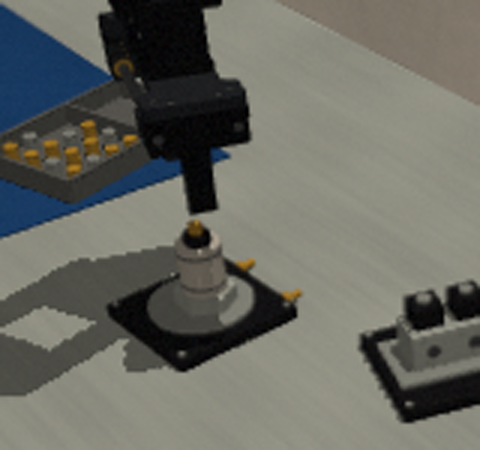

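The near finger lines up with the filter's axis at (200,230) in the crop. Descend and grip the white body.

```bash
python3 -m creep '[[[0.5,25,0.5],0,1],[[0,25,0],0,1],[[0,25,0],0,1],[[0,12,0],0,1],[[0,6,0],0,1],[[0,0,0],0,1],[[0,0,0],0,1]]' 20; python3 -m creep '[[[0,0,0],0,0],[[0,0,0],0,0],[[0,0,0],0,0],[[0,0,0],0,0],[[0,0,0],0,0],[[0,0,0],0,0],[[0,0,0],0,0],[[0,0,0],0,0]]' 25; python3 -m creep '[[[0,0,0],0,0]]'; python3 go.py .469 -.336 .15 72
```

```text
time: 19.8
position: [0.523, 0.3323, 0.0412]
tool_rot: [0.572, 0.417, -0.415, -0.572]
ft_force: [-0.2, -0.0, 0.0]
grip_width: 0.0873
time: 20.6
position: [0.5219, 0.3318, 0.0399]
tool_rot: [-0.572, -0.416, 0.416, 0.572]
ft_force: [1.1, -0.6, 0.8]
grip_width: 0.0373
time: 20.7
position: [0.522, 0.3318, 0.0399]
tool_rot: [0.572, 0.416, -0.416, -0.572]
ft_force: [-0.9, -0.1, -0.2]
grip_width: 0.0376
pos [0.522  0.3318 0.0399] jaw 72.0 tooly [-0. -0. -1.] q [ 0.39  0.76  1.58 -0.    0.8  -0.87] w 0.0376 t 20.7 F [-0.9 -0.1 -0.2]
turn 0.0 rad; then shift xyz mm [-651.5 -110.  -156. ]  (before turn axes: [-651.6 -110.  -155.7] )
```

```bash
python3 -m creep '[[[0,-15,0],0,0],[[0,-30,0],0,0],[[0,-35,0],0,0],[[0,-35,0],0,0],[[0,-20,0],0,0],[[0,0,0],0,0],[[0,0,0],0,0]]'; python3 -m creep '[[[-40.7,0,-9.75],0,0],[[-40.7,0,-9.75],0,0],[[-40.7,0,-9.75],0,0],[[-40.7,0,-9.75],0,0],[[-40.7,0,-9.75],0,0],[[-40.7,0,-9.75],0,0],[[-40.7,0,-9.75],0,0],[[-40.7,0,-9.75],0,0]]'; python3 -m creep '[[[-40.7,0,-9.75],0,0],[[-40.7,0,-9.75],0,0],[[-40.7,0,-9.75],0,0],[[-40.7,0,-9.75],0,0],[[-40.7,0,-9.75],0,0],[[-40.7,0,-9.75],0,0],[[-40.7,0,-9.75],0,0],[[-40.7,0,-9.75],0,0]]'; python3 -m creep '[[[0,0,0],0,0],[[0,0,0],0,0],[[0,0,0],0,0]]';python3 go.py .469 -.336 .0399 72
```

```text
time: 21.4
position: [0.5215, 0.3317, 0.175]
tool_rot: [-0.572, -0.416, 0.416, 0.572]
ft_force: [0.1, -0.3, -4.4]
grip_width: 0.0377
time: 22.2
position: [0.4939, -0.0032, 0.1732]
tool_rot: [-0.571, -0.415, 0.417, 0.573]
ft_force: [-0.2, 1.1, -2.5]
grip_width: 0.0373
time: 23.0
position: [0.4678, -0.3362, 0.1727]
tool_rot: [-0.57, -0.415, 0.416, 0.574]
ft_force: [0.7, -0.5, -2.4]
grip_width: 0.0372
time: 23.3
position: [0.4683, -0.3337, 0.1733]
tool_rot: [-0.57, -0.416, 0.416, 0.574]
ft_force: [0.7, 0.0, -3.1]
grip_width: 0.0377
pos [ 0.4683 -0.3337  0.1733] jaw 72.0 tooly [-0.003  0.004 -1.   ] q [-0.81  0.52  1.61  0.    1.02 -2.07] w 0.0377 t 23.3 F [ 0.7  0.  -3.1]
turn 0.001 rad; then shift xyz mm [ -2.3 133.4  -1.9]  (before turn axes: [ -2.3 133.4  -1.9] )
```

```bash
python3 -m creep '[[[0,30,0],0,0],[[0,30,0],0,0],[[0,30,0],0,0],[[0,20,0],0,0],[[0,10,0],0,0],[[0,4,0],0,0],[[0,0,0],0,0],[[0,0,0],0,0]]'; python3 -m creep '[[[0,0,0],0,0],[[0,0,0],0,0]]';python3 go.py .469 -.336 .0399 72
```

```text
time: 24.1
position: [0.4701, -0.336, 0.052]
tool_rot: [0.573, 0.416, -0.416, -0.571]
ft_force: [0.8, -0.8, -2.7]
grip_width: 0.0374
time: 24.3
position: [0.4698, -0.3361, 0.0519]
tool_rot: [0.573, 0.416, -0.416, -0.571]
ft_force: [0.1, 0.2, -2.9]
grip_width: 0.0376
pos [ 0.4698 -0.3361  0.0519] jaw 72.0 tooly [ 0.001 -0.001 -1.   ] q [-0.81  0.71  1.68  0.    0.75 -2.07] w 0.0376 t 24.3 F [ 0.1  0.2 -2.9]
turn 0.0 rad; then shift xyz mm [-0.1 12.   0.9]  (before turn axes: [-0.1 12.   0.9] )
```

```bash
python3 -m creep '[[[0,5,0.7],0,0],[[0,3,0],0,0],[[0,1.5,0],0,0],[[0,1,0],0,0],[[0,0.8,0],0,0],[[0,0.5,0],0,0],[[0,0,0],0,0],[[0,0,0],0,0]]'
```

```text
time: 25.1
position: [0.4686, -0.3354, 0.0398]
tool_rot: [-0.572, -0.416, 0.416, 0.572]
ft_force: [-3.7, 1.5, 5.0]
grip_width: 0.0375
```

```bash
python3 -m creep '[[[0,0,0],0,1],[[0,0,0],0,1],[[0,0,0],0,1],[[0,0,0],0,1],[[0,0,0],0,1],[[0,0,0],0,1],[[0,0,0],0,1]]'; python3 -m creep '[[[0,-15,0],0,1],[[0,-30,0],0,1],[[0,-35,0],0,1],[[0,-35,0],0,1],[[0,-35,0],0,1],[[0,0,0],0,1],[[0,0,0],0,1]]'; python3 go.py .6059 -.12 .0127 55.2;  python3 - <<'E'
from h import *
s=robot.camera("side");c=robot.camera("top")
a=cv2.resize(s["pixels"][305:455,330:480,::-1],(400,400)); b=cv2.resize(c["pixels"][150:330,140:320,::-1],(400,400))
cv2.imwrite("pics/p2.png",np.hstack([a,b]))
E
```

```text
time: 25.8
position: [0.4688, -0.3355, 0.0391]
tool_rot: [-0.572, -0.416, 0.416, 0.572]
ft_force: [0.5, 0.4, 0.5]
grip_width: 0.0836
time: 26.5
position: [0.4689, -0.3356, 0.19]
tool_rot: [0.573, 0.416, -0.416, -0.571]
ft_force: [-1.8, 0.5, -0.5]
grip_width: 0.0873
pos [ 0.4689 -0.3356  0.19  ] jaw 72.0 tooly [ 0.001 -0.001 -1.   ] q [-0.81  0.5   1.59  0.    1.05 -2.07] w 0.0873 t 26.5 F [-1.8  0.5 -0.5]
turn 0.294 rad; then shift xyz mm [255.3 177.1  10.9]  (before turn axes: [247.5 177.1 -63.4] )
```

View pics/p2.png

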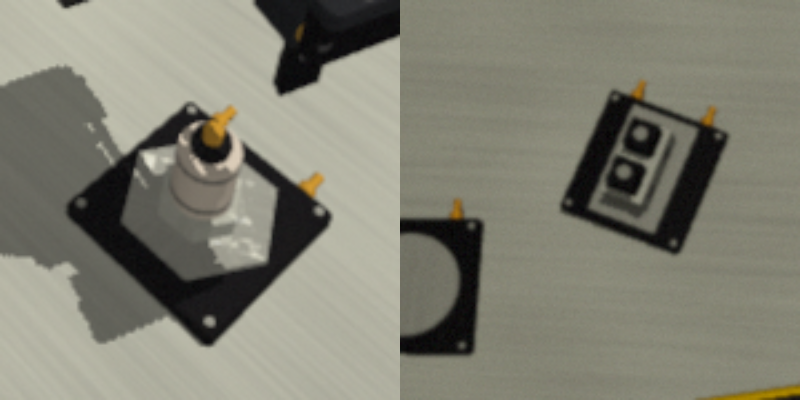

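The filter stands centred on the hex plate, the valve block sits along the oblong plate, and the round plate is empty. Now the gauge.

```bash
python3 -m creep '[[[0,0,0],0.147,1],[[0,0,0],0.147,1],[[42.5,0,1.8],0,1],[[42.5,0,1.8],0,1],[[42.5,0,1.8],0,1],[[42.5,0,1.8],0,1],[[42.5,0,1.8],0,1],[[42.5,0,1.8],0,1]]'; python3 -m creep '[[[0,30,0],0,1],[[0,30,0],0,1],[[0,30,0],0,1],[[0,0,0],0,1],[[0,0,0],0,1]]';python3 go.py .6059 -.12 .0155 55.2
python3 - <<'E'
from h import *
s=robot.camera("side")
crop(s,(300,160,450,310),"pics/g2.png",3)
im=cv2.imread("pics/hexempty.png"); c=robot.camera("top")
hsv=cv2.cvtColor(im,cv2.COLOR_BGR2HSV); x0,y0=335,205
g=cv2.resize(cv2.cvtColor(im[y0:290,x0:420],cv2.COLOR_BGR2GRAY),None,fx=6,fy=6,interpolation=cv2.INTER_CUBIC)
n,l,st,ce=cv2.connectedComponentsWithStats((g>100).astype(np.uint8))
for k in range(1,n):
    if st[k][4]>3000: q=(ce[k]+.5)/6-.5+[x0,y0]; print(st[k],q,onz(c,[q],.042))
E
```

```text
time: 27.4
position: [0.6051, -0.118, 0.1869]
tool_rot: [-0.626, -0.326, 0.328, 0.628]
ft_force: [0.7, -0.1, 0.2]
grip_width: 0.087
time: 27.9
position: [0.6045, -0.1197, 0.0977]
tool_rot: [-0.626, -0.327, 0.328, 0.628]
ft_force: [1.3, 0.9, 0.6]
grip_width: 0.0871
pos [ 0.6045 -0.1197  0.0977] jaw 55.2 tooly [-0.003  0.001 -1.   ] q [-0.38  0.68  1.55 -0.    0.92 -1.34] w 0.0871 t 27.9 F [1.3 0.9 0.6]
turn -0.001 rad; then shift xyz mm [ 0.6 82.2 -1.6]  (before turn axes: [ 0.6 82.2 -1.6] )
[     0      0    510    510 133374] [377.86209081 247.1091692 ] [[ 0.59742191 -0.11786072  0.042     ]]
[  194   153   150   148 16810] [379.52580805 242.27959548] [[ 0.60710248 -0.12081124  0.042     ]]
```

View pics/g2.png

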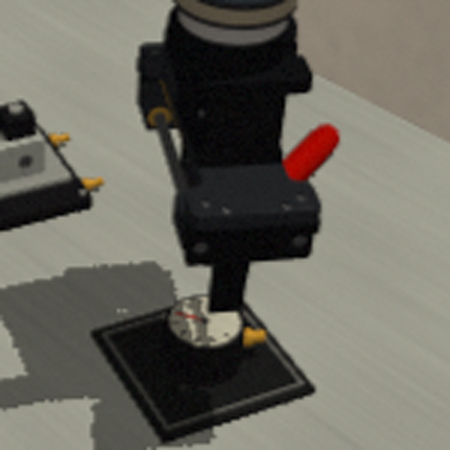

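The dial is at (.607,-.121), where I let it go, so I'll descend around it.

```bash
python3 -m creep '[[[0.5,25,-1],0,1],[[0,25,0],0,1],[[0,20,0],0,1],[[0,8,0],0,1],[[0,4,0],0,1],[[0,0,0],0,1],[[0,0,0],0,1]]' 25; python3 -m creep '[[[0,0,0],0,0],[[0,0,0],0,0],[[0,0,0],0,0],[[0,0,0],0,0],[[0,0,0],0,0],[[0,0,0],0,0],[[0,0,0],0,0],[[0,0,0],0,0]]' 25; python3 go.py .6059 -.12 .0155 55.2
python3 - <<'E'
from h import *
im=cv2.imread("pics/v1t.png"); c=robot.camera("top")
x0,y0=105,235
# round plate: centre of bright disc from empty view p2? use screws of current top view if unobstructed
cv2.imwrite("pics/r.png",cv2.resize(c["pixels"][225:325,95:195,::-1],(500,500),interpolation=cv2.INTER_CUBIC))
g=cv2.resize(cv2.cvtColor(c["pixels"][225:325,95:195],cv2.COLOR_RGB2GRAY),None,fx=6,fy=6,interpolation=cv2.INTER_CUBIC)
n,l,st,ce=cv2.connectedComponentsWithStats((g>60).astype(np.uint8))
k=l[50*6,50*6]; q=(ce[k]+.5)/6-.5+[95,225]; print(st[k],q,onz(c,[q],.018))
s=robot.camera("side"); X,Y=170,160
g=cv2.resize(cv2.cvtColor(s["pixels"][Y:Y+80,X:X+90],cv2.COLOR_RGB2GRAY),None,fx=6,fy=6,interpolation=cv2.INTER_CUBIC)
n,l,st,ce=cv2.connectedComponentsWithStats((g>60).astype(np.uint8))
p=proj(s,[[.517,.334,.018]])[0]; k=l[int((p[1]-Y)*6),int((p[0]-X)*6)]; q=(ce[k]+.5)/6-.5+[X,Y]; print(p,st[k],q,onz(s,[q],.018))
E
```

```text
time: 28.7
position: [0.6075, -0.1205, 0.0184]
tool_rot: [0.627, 0.328, -0.327, -0.626]
ft_force: [0.1, 0.5, 0.4]
grip_width: 0.0869
time: 29.5
position: [0.6066, -0.1201, 0.0172]
tool_rot: [0.627, 0.327, -0.327, -0.627]
ft_force: [-0.3, -0.1, 1.3]
grip_width: 0.0558
pos [ 0.6066 -0.1201  0.0172] jaw 55.2 tooly [-0. -0. -1.] q [-0.38  0.8   1.58 -0.    0.76 -1.34] w 0.0558 t 29.5 F [-0.3 -0.1  1.3]
turn -0.0 rad; then shift xyz mm [-0.3  1.7  0.7]  (before turn axes: [-0.3  1.7  0.7] )
[     0      0    600    600 360000] [144.5 274.5] [[0.52306294 0.33152259 0.018     ]]
[216.81565552 199.97480982] [     0      0    540    480 224827] [215.33552205 199.80737671] [[0.51453289 0.33718263 0.018     ]]
```

View pics/r.png

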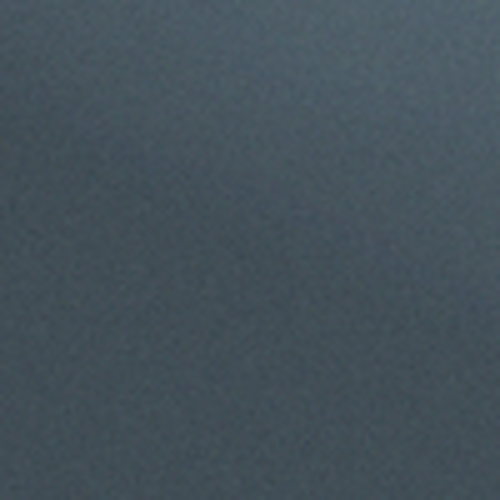

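The arm hides the round station from the top camera, and the side threshold merged the disc with the bench. I'll discard both numbers and re-measure after lifting.

```bash
python3 -m creep '[[[0,-15,0],0,0],[[0,-30,0],0,0],[[0,-35,0],0,0],[[0,-35,0],0,0],[[0,-30,0],0,0],[[0,0,0],0,0],[[0,0,0],0,0]]'; python3 go.py .517 .334 .16 55.2
python3 - <<'E'
from h import *
s=robot.camera("side"); c=robot.camera("top")
X,Y=170,160
sub=cv2.resize(s["pixels"][Y:Y+80,X:X+90,::-1],(540,480),interpolation=cv2.INTER_CUBIC)
cv2.imwrite("pics/r2.png",sub)
g=cv2.cvtColor(sub,cv2.COLOR_BGR2GRAY)
for t in(60,70,80,90):
    n,l,st,ce=cv2.connectedComponentsWithStats((g>t).astype(np.uint8))
    p=proj(s,[[.517,.334,.018]])[0]; k=l[int((p[1]-Y)*6),int((p[0]-X)*6)]; q=(ce[k]+.5)/6-.5+[X,Y]; print(t,st[k],onz(s,[q],.018).round(4))
E
```

```text
time: 30.3
position: [0.6064, -0.12, 0.1627]
tool_rot: [0.627, 0.328, -0.327, -0.626]
ft_force: [-1.2, 0.2, -2.7]
grip_width: 0.0556
pos [ 0.6064 -0.12    0.1627] jaw 55.2 tooly [ 0.001 -0.    -1.   ] q [-0.38  0.59  1.51 -0.    1.04 -1.34] w 0.0556 t 30.3 F [-1.2  0.2 -2.7]
turn -0.0 rad; then shift xyz mm [321.8   2.5 332.5]  (before turn axes: [321.7   2.5 332.7] )
60 [     0      0    540    480 224543] [[0.5145 0.3372 0.018 ]]
70 [     0      0    540    480 223099] [[0.5145 0.3371 0.018 ]]
80 [  175   185   212   119 19829] [[0.5155 0.333  0.018 ]]
90 [  175   186   212   117 19350] [[0.5156 0.3332 0.018 ]]
```

View pics/r2.png

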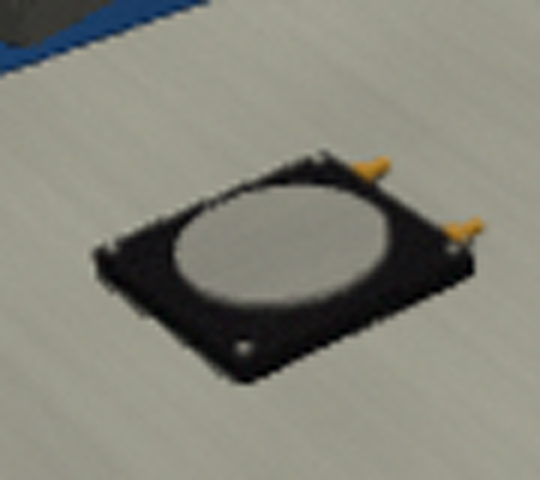

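```bash
python3 -m creep '[[[29.2,0,30.2],0,0],[[29.2,0,30.2],0,0],[[29.2,0,30.2],0,0],[[29.2,0,30.2],0,0],[[29.2,0,30.2],0,0],[[29.2,0,30.2],0,0],[[29.2,0,30.2],0,0],[[29.2,0,30.2],0,0]]'; python3 -m creep '[[[29.2,0,30.2],0,0],[[29.2,0,30.2],0,0],[[29.2,0,30.2],0,0],[[0,0,0],0,0],[[0,30,0],0,0],[[0,30,0],0,0],[[0,30,0],0,0],[[0,20,0],0,0]]'; python3 -m creep '[[[0,5,0],0,0],[[0,0,0],0,0],[[0,0,0],0,0]]'; python3 go.py .5165 .3337 .0292 55.2
```

```text
time: 31.2
position: [0.5398, 0.2109, 0.16]
tool_rot: [-0.626, -0.326, 0.329, 0.627]
ft_force: [0.2, -0.3, -1.6]
grip_width: 0.0551
time: 32.0
position: [0.515, 0.3315, 0.0482]
tool_rot: [-0.627, -0.325, 0.33, 0.627]
ft_force: [-0.2, -0.9, -2.0]
grip_width: 0.0556
time: 32.3
position: [0.5179, 0.3331, 0.0475]
tool_rot: [0.627, 0.328, -0.327, -0.627]
ft_force: [0.8, -0.1, -2.4]
grip_width: 0.0556
pos [0.5179 0.3331 0.0475] jaw 55.2 tooly [ 0.001  0.    -1.   ] q [ 0.39  0.75  1.58 -0.    0.81 -0.57] w 0.0556 t 32.3 F [ 0.8 -0.1 -2.4]
turn -0.001 rad; then shift xyz mm [-0.3 18.3  1.5]  (before turn axes: [-0.3 18.3  1.5] )
```

```bash
python3 -m creep '[[[0,8,1],0,0],[[0,5,0],0,0],[[0,2,0],0,0],[[0,1.2,0],0,0],[[0,0.8,0],0,0],[[0,0.6,0],0,0],[[0,0.5,0],0,0],[[0,0,0],0,0]]'; python3 -m creep '[[[0,0,0],0,0],[[0,0,0],0,0]]'
```

```text
time: 33.1
position: [0.5166, 0.3339, 0.0292]
tool_rot: [0.627, 0.328, -0.327, -0.627]
ft_force: [-0.5, 0.4, -1.3]
grip_width: 0.0553
time: 33.3
position: [0.5166, 0.3338, 0.0292]
tool_rot: [0.627, 0.328, -0.327, -0.627]
ft_force: [-0.0, -0.5, -1.6]
grip_width: 0.0556
```

```bash
python3 -m creep '[[[0,0.6,0],0,0],[[0,0.4,0],0,0],[[0,0,0],0,0],[[0,0,0],0,0]]'
```

```text
time: 33.7
position: [0.5166, 0.3339, 0.0292]
tool_rot: [0.627, 0.328, -0.327, -0.627]
ft_force: [-1.9, -1.0, 5.8]
grip_width: 0.0554
```

Contact at +5.8 N. Release, rise, and move clear towards the multimeter-free area for the final check.

```bash
python3 -m creep '[[[0,0,0],0,1],[[0,0,0],0,1],[[0,0,0],0,1],[[0,0,0],0,1],[[0,0,0],0,1],[[0,0,0],0,1]]'; python3 -m creep '[[[0,-15,0],0,1],[[0,-30,0],0,1],[[0,-35,0],0,1],[[0,-35,0],0,1],[[0,-35,0],0,1],[[0,-30,0],0,1],[[0,0,0],0,1],[[0,0,0],0,1]]'; python3 go.py .19 .595 .222 72
```

```text
time: 34.3
position: [0.5165, 0.3338, 0.0279]
tool_rot: [-0.627, -0.327, 0.328, 0.627]
ft_force: [-1.1, 0.1, -0.3]
grip_width: 0.0862
time: 35.1
position: [0.5167, 0.3339, 0.2096]
tool_rot: [0.627, 0.328, -0.327, -0.627]
ft_force: [-1.0, -0.1, 0.1]
grip_width: 0.0866
pos [0.5167 0.3339 0.2096] jaw 55.2 tooly [ 0.002  0.001 -1.   ] q [ 0.39  0.53  1.47 -0.    1.14 -0.57] w 0.0866 t 35.1 F [-1.  -0.1  0.1]
turn -0.294 rad; then shift xyz mm [147.4 -12.9 391.3]  (before turn axes: [ 27.8 -12.9 417.2] )
```

Go back to the start pose, which leaves both views clear.

```bash
python3 -m creep '[[[2.8,-2,41.7],0,1],[[2.8,-2,41.7],0,1],[[2.8,-2,41.7],0,1],[[2.8,-2,41.7],0,1],[[2.8,-2,41.7],0,1],[[2.8,-2,41.7],0,1],[[2.8,-1,41.7],0,1],[[2.8,0,41.7],0,1]]'; python3 -m creep '[[[2.8,0,41.7],0,1],[[2.8,0,41.7],0,1],[[0,0,0],0,1],[[0,0,0],0,1],[[0,0,0],0,1]]'
cat > m1.py <<'E'
from h import *
c=robot.camera("top");s=robot.camera("side")
cv2.imwrite("pics/end_top.png",c["pixels"][...,::-1]);cv2.imwrite("pics/end_side.png",s["pixels"][...,::-1])
ims=[cv2.resize(i["pixels"][y:y+100,x:x+100,::-1],(260,260),interpolation=cv2.INTER_CUBIC) for i,x,y in[(c,95,230),(c,200,175),(c,440,270),(s,165,150),(s,250,160),(s,355,330)]]
cv2.imwrite("pics/endz.png",np.vstack([np.hstack(ims[:3]),np.hstack(ims[3:])]))
E
python3 m1.py
```

```text
time: 35.9
position: [0.2533, 0.5426, 0.2195]
tool_rot: [0.627, 0.326, -0.329, -0.626]
ft_force: [1.3, -0.3, 0.2]
grip_width: 0.0869
time: 36.4
position: [0.1905, 0.5938, 0.2199]
tool_rot: [0.627, 0.327, -0.328, -0.626]
ft_force: [0.8, -0.3, 0.2]
grip_width: 0.087
```

View pics/endz.png

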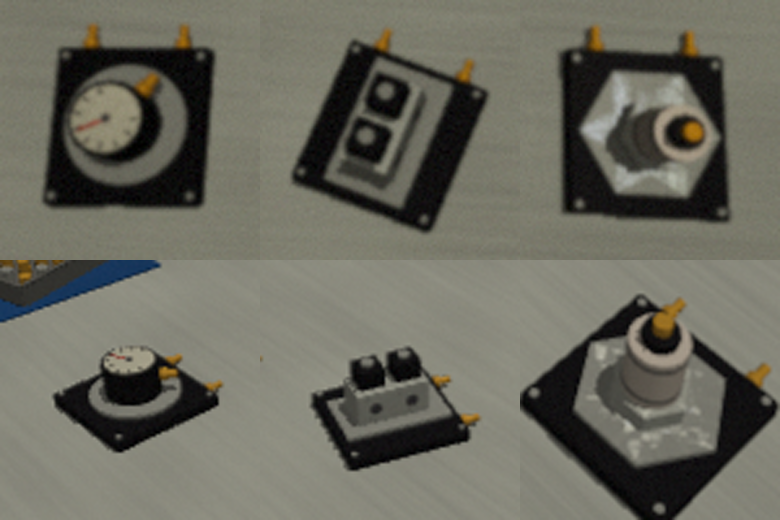

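View pics/end_top.png

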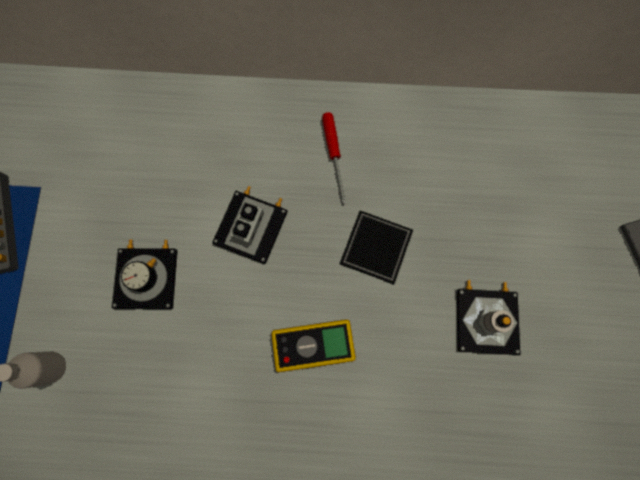

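All three are upright on their own plates. Now the numbers: dial, nuts and nipple against the station centres.

Run:
```python
from h import *
c=robot.camera("top");s=robot.camera("side")
f=lambda p,ox,oy,x,y:[((a-ox+.5)/2.6-.5+x,(b-oy+.5)/2.6-.5+y) for a,b in p]
def r(n,cam,p,z):
    w=onz(cam,p,z)[:,:2]; print(n,w.mean(0).round(4),w.round(4).tolist()); return w
print("round ref top .5173,.3343 side .5156,.333"); r("dial t",c,f([(105,118)],0,0,95,230),.054); r("dial s",s,f([(129,361)],0,260,165,150),.054)
print("obl ref top .6336,.1371 side .6303,.1362")
for n,cam,p in(("t",c,f([(386,88),(368,135)],260,0,200,175)),("s",s,f([(368,363),(403,355)],260,260,250,160))):
    w=r("nuts "+n,cam,p,.075); d=w[0]-w[1]; print(np.degrees(np.arctan2(d[1],d[0])))
print("hex ref top .4707,-.336 side .468,-.335")
r("nip t",c,f([(693,131)],520,0,440,270),.094);r("body t",c,f([(684,132)],520,0,440,270),.076); r("nip s",s,f([(663,325)],520,260,355,330),.094);r("body s",s,f([(660,338)],520,260,355,330),.076)
```

```text
round ref top .5173,.3343 side .5156,.333
dial t [0.5166 0.3345] [[0.5166, 0.3345]]
dial s [0.5152 0.3333] [[0.5152, 0.3333]]
obl ref top .6336,.1371 side .6303,.1362
nuts t [0.6331 0.1368] [[0.6509, 0.1319], [0.6152, 0.1418]]
-15.40838853772115
nuts s [0.6288 0.1361] [[0.6124, 0.1415], [0.6451, 0.1307]]
161.65257591051787
hex ref top .4707,-.336 side .468,-.335
nip t [ 0.4693 -0.3356] [[0.4693, -0.3356]]
body t [ 0.4695 -0.3371] [[0.4695, -0.3371]]
nip s [ 0.4648 -0.3358] [[0.4648, -0.3358]]
body s [ 0.4682 -0.3337] [[0.4682, -0.3337]]
```

```bash
python3 -c "
from rig import robot
robot.hand_in(); print(robot.get_obs()['time'])"
```

```text
the job is handed in; nothing more can be done
the job is handed in; nothing more can be done
```

All three parts stand upright and released on their own stations, and I handed the job in at about 36.6 s on the robot's clock. I parked the gauge on the mat, moved the valve block to the oblong plate and the filter to the hexagonal plate, then put the gauge on the round plate. Each part was lowered until the wrist force showed contact (about 5 N), then let go.

**Last checks, top and side cameras:**

| Part | Distance from plate centre | Note |
|---|---|---|
| Gauge | within about 1 mm | both views agree |
| Valve block | within about 1.5 mm | yaw –15° (top) and –18° (side); plate –18° |
| Filter | within about 1.5 mm | side-view nipple point reads about 3 mm off |

- **Other objects:** in the end pictures the mat is empty, and the multimeter and screwdriver are where they were at the start. I compared those by eye and did not measure them.
- **Disagreements:** the two cameras differ by 2–3 mm on absolute positions, as the calibration note allows. I put the filter's 3 mm reading and the valve block's yaw spread down to picking points by hand.
- **Failed check:** one attempt to re-measure the round plate failed, because the arm hid it from the top camera and the side mask merged it with the bench. I discarded those numbers and measured it again before placing the gauge.

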